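# Dip the probe through the guide into the jar and hold it centred

### The arm

A 6-joint arm with a two-finger parallel gripper is mounted at the origin on the work surface. World frame = base frame: x ahead of the robot, y to its left, z up, the work surface at z = 0. Lengths are in mm, angles in rad, forces in N, time in s.
With the tool pointing down it reaches from about 350 to 775 mm from the base axis. Payload 7.3 kg.
Tool frame: the origin (TCP) lies at the very end of the fingers, on their centre line; the grasp point (between the pads) lies 19 mm behind it; z points along the fingers, y is the line along which they close (so a half turn about z gives the same grasp; the last joint's range is limited). The gripper opens to 92 mm and grips with 3 to 60 N. Pads are 19 mm wide; open, the fingers measure 130 mm over their backs; the gripper's body (75 mm by 190 mm) begins 47 mm behind the grasp point.
Start: joints at [-1.365, 0.342, 1.524, -0, 1.275, -0.146], TCP at [180.932, -492.858, 226.741] pointing down, gripper open.
Joint ranges: [-2.53, 2.53], [-0.77, 2.02], [0.04, 2.7], [-1, 4.14], [0.28, 2.66], [-3.11, 3.11]. Speed limits (rad/s): [2.57, 2.57, 3.14, 3.14, 3.14, 3.14].

### API

Orientations are given as [roll, pitch, yaw] about the fixed x, y, z axes, in that order (R = Rz(yaw) Ry(pitch) Rx(roll)).
In Python, from plant import get_obs, capture, close_job gives the robot as it stands. The module is installed in compiled form; this text tells all that it offers.
- The arm moves only by the shell command python3 -m handwheel 'ROWS'. ROWS is JSON, a list of rows, each a list of 3 entries, a list of its own where there are three numbers: the turn, a rotation vector about the tool's x, y, z in degrees, then the shift along the tool's x, y, z in m, then the opening, from 0 (shut) to 1 (fully open). A call has 1 to 12 rows; each row is the pose to reach, as a shift and turn from the pose commanded when the call began, along the tool's axes at that moment; what a row does not reach only later rows make up. A row lasts 1/10 s, in which the tool goes at most 50 mm and 8.59 degrees, less where a joint would pass 70% of its speed; a pose out of reach is approached as far as the arm can. A call with a gripper value outside its range is refused whole. The fingers move at their own pace and stop on an object; the grip force is fixed at half the most. Time passes only in rows, so rows that repeat a pose let the fingers close. It gives the time, the measured TCP pose, the force, the opening and the grip force at its end, in the units of the state.
- get_obs(): the state, without advancing time (a new reading comes with each control period).
- capture(name): name is "scene" or "side" or "wrist"; returns a dict with "image" (480x640x3 uint8, red, green, blue), "depth" (480x640 float32, mm along the optical axis (not along the pixel's ray), 0 where there is no reading), "fx", "fy", "cx", "cy" (pixels), "k1" (the pictures are not rectified: a ray, as slopes to the right and down, at radius r is drawn at 1 + k1 r^2 times it, then the intrinsics apply), "camera_from_world" (4x4, takes a point from world to camera coordinates). Camera axes: x right, y down, z forward; pixel columns grow to the right and rows downward; lengths in mm; the calibration is good to about 2 mm. A picture is of the moment at which its call begins.
- close_job(): hands the job in; it is judged then, once.
The state is a dict: "time": time; "joint_positions": joint angles; "dq": joint speeds; "tau": joint torques, N m; "tool_pos": TCP position; "tcp_rot": TCP orientation; "contact_force": force on the tool from outside, world axes, zero at the start; "moment": the same for the moment, N m; "grip_width": finger opening in mm; "finger_force": force on a finger pad.
Only numpy, scipy, OpenCV 4.12 (cv2) and the standard library are available. Lean on these libraries where they do the work, as an engineer would, in place of code of your own. Each camera call takes 0.05 s, during which the arm holds its last target. There are 200 camera calls.

### The job

Take the orange-headed dip probe gently by its head out of the blue rack (squeeze it with no more than about 15 N, the casing is thin) and lower it, upright, from above through the hole of the white guide into the open amber jar, without the probe touching the guide or the jar, until the red band on the rod is level with the guide's top face. Finish holding it there, still and centred in the hole; do not let go, and leave the jar and everything else on the bench where they stand.

Things in the scene. Friction and masses are not known exactly. Their poses are not given: they have to be found in the camera images.
- probe: Dip probe, 70 to 140 g: a steel rod 10 mm in diameter, 125 mm long, under an orange square head 26 x 26 mm, 45 mm tall. Origin at the rod's lower tip, z along the rod to the head (head z = 125 to 170 mm), x and y square to the head's flats. Hangs upright in the blue rack, the head resting on the rack's top. Red band: see probe_band. Up to 15 N per finger is safe, 8 N is enough to carry it
- probe_band (a point): the middle of the red band (10 mm tall) around the rod, on the rod's axis, 95 mm above the tip
- probe_head (a point): the centre of the orange head, on the rod's axis, 147.5 mm above the tip: the place to grip
- park: Blue parking rack, fixed: a foot 130 x 100 mm, two side walls at y = +-44 mm and a top plate 50 (x) x 100 (y) mm, 12 mm thick, top face 140 mm above the bench, with an 18 mm hole in which the probe hangs. Origin on the bench below the hole's centre, z up
- guide: Measuring stand, fixed: grey foot 150 x 120 x 12 mm; an aluminium post (62 mm to the +x side of the hole, as tall as the guide) carries the white guide plate, 68 x 68 mm, 20 mm thick, top face 140 mm above the bench, with a round hole 26 mm in diameter straight down through it. The amber jar stands on the foot below. Origin on the bench below the hole's centre, z up
- guide_hole (a point): the centre of the guide's hole, in the plane of its top face (140 mm above the bench)
- jar: Open amber glass jar, loose, standing on the stand's 12 mm foot under the guide, up to 5 mm off the hole's axis: 62 mm across, 85 mm tall, mouth 49 mm across inside, glass floor 5 mm thick. Its rim is 97 mm above the bench. Origin at the centre of its underside, z up. Leave it where it stands
- spray0: amber 100 ml spray bottle with clear overcap, 43 mm across, 132 mm tall; origin at the centre of its underside. A bystander: leave it alone
- spray1: amber 100 ml spray bottle with clear overcap, 43 mm across, 132 mm tall; origin at the centre of its underside. A bystander: leave it alone
- spray2: amber 100 ml spray bottle with clear overcap, 43 mm across, 132 mm tall; origin at the centre of its underside. A bystander: leave it alone
- beaker: empty glass beaker, 68 mm across, 85 mm tall; origin at the centre of its underside. A bystander: leave it alone
- jar_lid: white jar lid lying flat, 62 mm across, 14 mm tall; origin at the centre of its underside. A bystander: leave it alone
- carton: small closed cardboard carton, 60 x 90 x 50 mm tall; origin at the centre of its underside. A bystander: leave it alone
Mind the look-alikes: they are no part of the job. What is shaped like the probe but purple or yellow is not meant. Several things have the shape of the park; the one meant has the colours described above.

How it is judged:
By the outcome, as a careful person would: the job done as asked, in the order asked, and still so for the second after the job is handed in, while the arm keeps its last pose, push and grip.
It also fails if it takes over 51 s, if anything falls off the work surface, if the arm or the gripper's body presses on something with over 40 N, if the wrist force passes 120 N, or if a joint passes its speed limit or range.

## Working session

There is one attempt and no reset: what is moved stays moved. The work goes in short steps, Python scripts to look and compute and a shell command to move; the robot and the scene stay as the last step left them, time stands still between calls to the robot, and variables do not carry over. Pictures are saved under pics/ and viewed, at most 10 in all, crops included, and the job is handed in when it is done.

```bash
mkdir -p pics
cat > h.py <<'E'
import numpy as np, cv2
from plant import get_obs, capture, close_job
def ray(c,u,v):
    x=(np.asarray(u,float)-c["cx"])/c["fx"]; y=(np.asarray(v,float)-c["cy"])/c["fy"]
    X,Y=x,y
    for _ in range(8):
        s=1+c["k1"]*(X*X+Y*Y); X,Y=x/s,y/s
    return np.stack([X,Y,np.ones_like(X)],-1)
def world(c,u,v,d):
    T=np.linalg.inv(c["camera_from_world"]); p=ray(c,u,v)*np.asarray(d)[...,None]
    return p@T[:3,:3].T+T[:3,3]
def cloud(c):
    v,u=np.mgrid[:480,:640]; return world(c,u,v,c["depth"])
def plane(c,u,v,z):
    T=np.linalg.inv(c["camera_from_world"]); r=ray(c,u,v)@T[:3,:3].T
    return T[:3,3]+r*((z-T[2,3])/r[...,2])[...,None]
def proj(c,P):
    T=c["camera_from_world"]; p=np.asarray(P)@T[:3,:3].T+T[:3,3]; x=p[...,0]/p[...,2];y=p[...,1]/p[...,2]
    s=1+c["k1"]*(x*x+y*y); return np.stack([x*s*c["fx"]+c["cx"],y*s*c["fy"]+c["cy"]],-1)
def save(n,im): cv2.imwrite("pics/"+n+".png",im[...,::-1])
E
python3 - <<'E'
from h import *
import pickle
for n in ("scene","side"):
    c=capture(n); save(n+"0",c["image"]); pickle.dump(c,open(n+"0.pkl","wb"))
    T=np.linalg.inv(c["camera_from_world"]); print(n,T.round(2).tolist(),c["fx"],c["k1"])
print(get_obs())
E
```

```text
scene [[-0.14, 0.76, -0.63, 1474.0], [0.99, 0.11, -0.08, 132.21], [0.01, -0.64, -0.77, 1288.6], [0.0, 0.0, 0.0, 1.0]] 618.4123303481497 -0.20337719448643993
side [[-0.77, -0.33, 0.54, -172.28], [-0.63, 0.42, -0.65, 859.37], [-0.02, -0.84, -0.54, 822.52], [0.0, 0.0, 0.0, 1.0]] 565.9874124230261 -0.1546593042837769
{'time': 0.1, 'joint_positions': array([-1.36499506e+00,  3.42651366e-01,  1.52488897e+00,  7.22658016e-06,
        1.27542379e+00, -1.45993930e-01]), 'dq': array([-1.28602181e-03, -7.39175608e-04, -2.52912948e-03, -5.08123913e-05,
       -4.54227653e-04,  1.27503634e-03]), 'tau': array([ 1.89004757e-03, -4.32002628e+01, -2.44697142e+01,  7.19080470e-02,
        5.26619924e-02, -6.73876025e-05]), 'tool_pos': array([ 180.85896412, -492.48554537,  226.12669385]), 'tcp_rot': array([-3.14023678e+00, -2.06352522e-04,  3.51792945e-01]), 'contact_force': array([-0.09999477, -0.33950175, -0.45557382]), 'moment': array([-0.01795996, -0.04483333,  0.03269148]), 'finger_force': 0.0, 'grip_width': 91.83900119480326}
```

View pics/scene0.png

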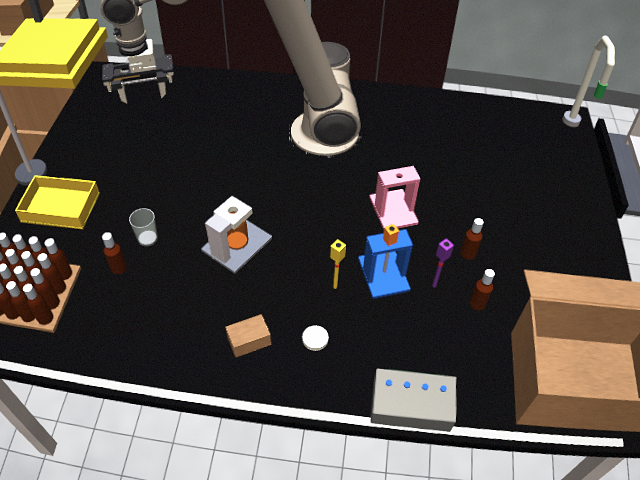

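View pics/side0.png

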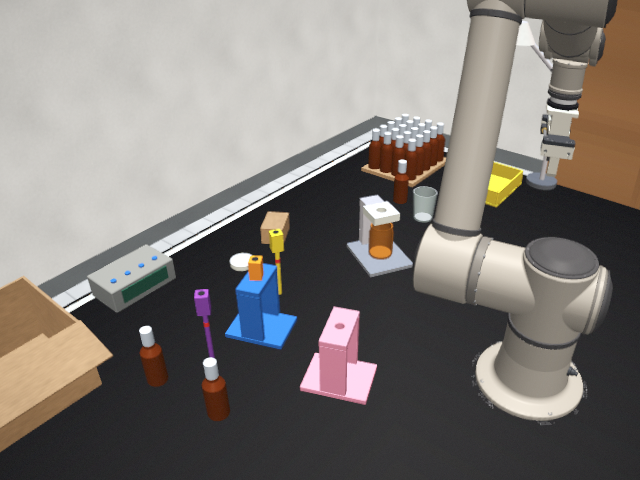

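Scene picture: the orange probe is in the blue rack, with its head at (391,233). The yellow (338,250) and purple (445,248) look-alikes stand free of any rack. The pink rack at (398,195) is empty. The stand with the white guide is at (233,212). The target is the orange head in the blue rack, and I'll confirm it with a crop.

Run:
```python
from h import *
import pickle
S=pickle.load(open("scene0.pkl","rb")); D=pickle.load(open("side0.pkl","rb"))
a=cv2.resize(S["image"][160:310,190:500],None,fx=2.5,fy=2.5,interpolation=cv2.INTER_CUBIC); save("crop0",a)
def rect(P): 
    r=cv2.minAreaRect(P[:,:2].astype(np.float32)); return np.round(r[0],1),np.round(r[1],1),round(r[2],1)
for nm,c in (("scene",S),("side",D)):
    W=cloud(c); hsv=cv2.cvtColor(c["image"],cv2.COLOR_RGB2HSV); h,s,v=[hsv[...,i].astype(int) for i in range(3)]; ok=c["depth"]>0
    z=W[...,2]; box=(abs(W[...,1])<450)&(W[...,0]>250)&(W[...,0]<900)&ok
    cols={"orange":(h>=8)&(h<20)&(s>180)&(v>150),"blue":(h>100)&(h<118)&(s>150),"yellow":(h>=22)&(h<32)&(s>150)&(v>120),"purple":(h>130)&(h<160)&(s>100),"pink":(h>160)&(s>50)&(s<130)&(v>150),"white":(s<25)&(v>150)}
    for k,m in cols.items():
        m=m&box
        for lo,hi in ((175,200),(130,150),(4,20)):
            P=W[m&(z>lo)&(z<hi)]
            if len(P)>15:
                med=np.median(P,0); P=P[np.linalg.norm(P[:,:2]-med[:2],axis=1)<110]; print(nm,k,lo,len(P),med.round(),*rect(P))
```

```text
scene orange 175 44 [536. 215. 184.] [527.9 214.8] [29.8 26.7] 32.1
scene blue 130 607 [535. 206. 140.] [525.4 214.2] [ 59.4 102.4] 20.8
scene blue 4 1164 [545. 222.  13.] [522.2 221.2] [134.7 117.8] 20.8
scene yellow 175 40 [529. 211. 186.] [525.7 214.5] [27.8 25.1] 28.4
scene yellow 130 64 [591.  95. 139.] [590.4  96.3] [21.  34.6] 10.5
scene purple 130 70 [550. 342. 141.] [551.8 345.1] [20.9 34.2] 0.0
scene purple 4 4 [604.  98.   5.] [634.2 121.4] [112.9  17.4] 23.1
scene pink 130 165 [319. 227. 138.] [299.7 229.4] [ 59.7 103.8] 24.8
scene pink 4 98 [329. 253.  12.] [303.4 232. ] [128.8 104.7] 21.6
scene white 130 765 [ 494. -187.  141.] [ 498.  -190.5] [ 74.9 112. ] 56.9
scene white 4 437 [732.  62.  15.] [737.4  63.2] [62.3 60.6] 38.4
side orange 175 63 [519. 225. 181.] [517.9 219.7] [29.8 16.1] 76.8
side orange 130 24 [519. 226. 147.] [518.6 221.6] [28.8 14.8] 69.4
side blue 130 613 [515. 238. 141.] [526.1 218.1] [ 52.9 104.2] 22.6
side blue 4 1255 [502. 222.  14.] [528.  219.5] [136.3 103.3] 22.8
side yellow 175 35 [524. 219. 186.] [527.5 216.4] [21.5 26.9] 36.4
side yellow 130 97 [574. 106. 141.] [575.8 106.8] [29.7 20.2] 27.8
side yellow 4 11 [581.  96.   8.] [604.6  69.3] [ 3.1 83.2] 41.1
side purple 130 120 [534. 356. 139.] [534.2 347.8] [35.8 19. ] 89.5
side purple 4 17 [540. 350.  14.] [541.8 348.4] [8.  6.9] 17.9
side pink 130 280 [290. 265. 138.] [301.7 232. ] [ 51.6 102.6] 22.7
side pink 4 296 [296. 276.  11.] [301.4 232.1] [133.1 102.5] 24.2
side white 130 678 [ 482. -173.  141.] [ 501.1 -184.9] [ 72.1 119.1] 60.8
side white 4 262 [730.  63.  14.] [747.6  64.6] [49.5 80.4] 39.3
```

View pics/crop0.png

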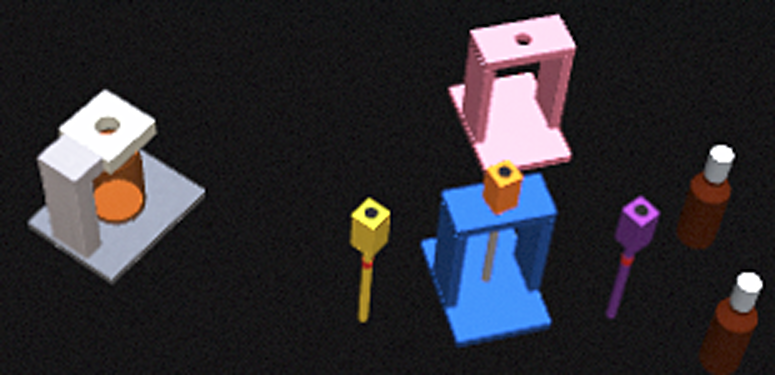

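The crop confirms it. The orange-headed probe (crop 503,185) hangs in the blue rack, and the yellow (370,225) and purple (640,225) ones are the look-alikes. The guide hole is at crop (107,124), which is scene (232.8,209.6).

```bash
cat >> h.py <<'E'
from scipy.spatial.transform import Rotation as Ro
def totool(P,o=None):
    o=o or get_obs(); R=Ro.from_euler("xyz",o["tcp_rot"]).as_matrix(); return R.T@(np.asarray(P)-o["tool_pos"])
E
python3 - <<'E'
from h import *
import pickle
S=pickle.load(open("scene0.pkl","rb"));D=pickle.load(open("side0.pkl","rb"))
print(plane(S,232.8,209.6,140.),plane(D,382,211,140.))
c=capture("wrist"); T=np.linalg.inv(c["camera_from_world"]); o=get_obs()
print("cam in tool",totool(T[:3,3],o).round(1), (Ro.from_euler("xyz",o["tcp_rot"]).as_matrix().T@T[:3,:3]).round(3).tolist(),c["fx"],c["cx"],c["cy"])
print("to guide z330",totool([500,-190,330]).round(),totool([500,-190,330]).round())
E
```

```text
[ 479.42911716 -178.43475027  140.        ] [ 478.81977181 -174.42814556  140.        ]
cam in tool [  71.3   -0.6 -156.8] [[0.0, -0.964, -0.266], [1.0, 0.0, 0.0], [-0.0, -0.266, 0.964]] 345.1290607037398 319.5152005607736 244.14424542031946
to guide z330 [ 404. -174. -104.] [ 404. -174. -104.]
```

```bash
python3 -m handwheel '[[[0,0,0],[0.04,-0.02,-0.02],1],[[0,0,0],[0.08,-0.04,-0.04],1],[[0,0,0],[0.12,-0.06,-0.06],1],[[0,0,0],[0.16,-0.08,-0.08],1],[[0,0,0],[0.20,-0.10,-0.094],1],[[0,0,0],[0.24,-0.12,-0.094],1],[[0,0,0],[0.28,-0.14,-0.094],1],[[0,0,0],[0.32,-0.16,-0.094],1],[[0,0,0],[0.36,-0.18,-0.094],1],[[0,0,0],[0.389,-0.194,-0.094],1],[[0,0,0],[0.389,-0.194,-0.094],1],[[0,0,0],[0.389,-0.194,-0.094],1]]'
python3 - <<'E'
from h import *
import pickle
c=capture("wrist"); save("wg",c["image"]); pickle.dump(c,open("wg.pkl","wb"))
print(totool([526.5,216.5,320]), proj(c,[479,-176,140.]))
E
```

```text
time: 1.35
tool_pos: [479.2, -176.3, 320.3]
tcp_rot: [-3.141, 0.001, 0.353]
contact_force: [-0.1, 0.5, -0.6]
grip_width: 92.1
finger_force: 0.0
[ 1.80446091e+02 -3.52913474e+02  3.20031415e-01] [319.67591305 222.85942896]
```

View pics/wg.png

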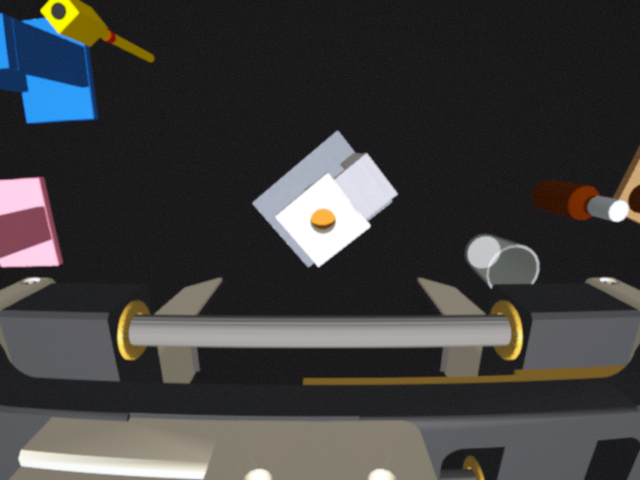

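The wrist picture shows the white guide with its hole at about (322,217). The post is up and to the right of it at (365,190), and the beaker is at (505,260). I'll move on to the probe and measure both from wrist images.

```bash
python3 -m handwheel '[[[0,0,0],[0.02,-0.04,0],1],[[0,0,0],[0.04,-0.08,0],1],[[0,0,0],[0.06,-0.12,0],1],[[0,0,0],[0.08,-0.16,0],1],[[0,0,0],[0.10,-0.20,0],1],[[0,0,0],[0.12,-0.24,0],1],[[0,0,0],[0.14,-0.28,0],1],[[0,0,0],[0.16,-0.32,0],1],[[0,0,0],[0.18,-0.353,0],1],[[0,0,0],[0.18,-0.353,0],1],[[0,0,0],[0.18,-0.353,0],1],[[0,0,0],[0.18,-0.353,0],1]]'
cat > m.py <<'E'
from h import *
def hole(c,g=(479,-176,140.),n=45):
    u0,v0=proj(c,g).astype(int); im=c["image"].astype(int)
    sub=c["image"][v0-n:v0+n,u0-n:u0+n]; hs=cv2.cvtColor(sub,cv2.COLOR_RGB2HSV)
    w=((hs[...,1]<60)&(hs[...,2]>140)).astype(np.uint8)
    nw=1-w; k,l,st,ce=cv2.connectedComponentsWithStats(nw)
    r=[]
    for i in range(1,k):
        x,y,a,b,ar=st[i]
        if x>0 and y>0 and x+a<2*n and y+b<2*n and ar>60: r.append((ar,i))
    for ar,i in sorted(r)[-2:]:
        cn=max(cv2.findContours((l==i).astype(np.uint8),cv2.RETR_EXTERNAL,cv2.CHAIN_APPROX_NONE)[0],key=len)
        e=cv2.fitEllipse(cn); uv=np.array(e[0])+[u0-n,v0-n]; print("hole",uv.round(1),e[1],plane(c,uv[0],uv[1],140.).round(1))
E
python3 - <<'E'
from m import *
import pickle
hole(pickle.load(open("wg.pkl","rb")))
c=capture("wrist"); save("wp",c["image"]); pickle.dump(c,open("wp.pkl","wb"))
hsv=cv2.cvtColor(c["image"],cv2.COLOR_RGB2HSV); h,s,v=[hsv[...,i].astype(int) for i in range(3)]
W=cloud(c); o=(h>=5)&(h<21)&(s>170)&(v>140)&(abs(W[...,0]-526)<40)&(abs(W[...,1]-216)<40)
print(o.sum(), np.percentile(W[o][:,2],[5,50,95]))
t=o&(W[...,2]>180); v_,u_=np.where(t); P=plane(c,u_,v_,185.); print(cv2.minAreaRect(P[:,:2].astype(np.float32)),np.median(W[t],0))
uv=proj(c,[526.5,216.5,185]).astype(int);print(uv)
x,y=uv; save("wp_c",cv2.resize(c["image"][y-60:y+60,x-75:x+75],None,fx=5,fy=5,interpolation=cv2.INTER_CUBIC))
E
```

```text
time: 2.6
tool_pos: [526.7, 214.9, 320.8]
tcp_rot: [3.141, 0.0, 0.35]
contact_force: [0.3, -0.3, 0.1]
grip_width: 92.0
finger_force: 0.0
hole [322.5 219.3] (21.233070373535156, 23.644367218017578) [ 483.4 -177.4  140. ]
161 [151.11209646 167.06860834 180.24929596]
((472.66278076171875, 134.9342041015625), (223.84872436523438, 42.988304138183594), 59.23052978515625) [538.39434675 219.10523153 181.21762699]
[318 233]
```

View pics/wp_c.png

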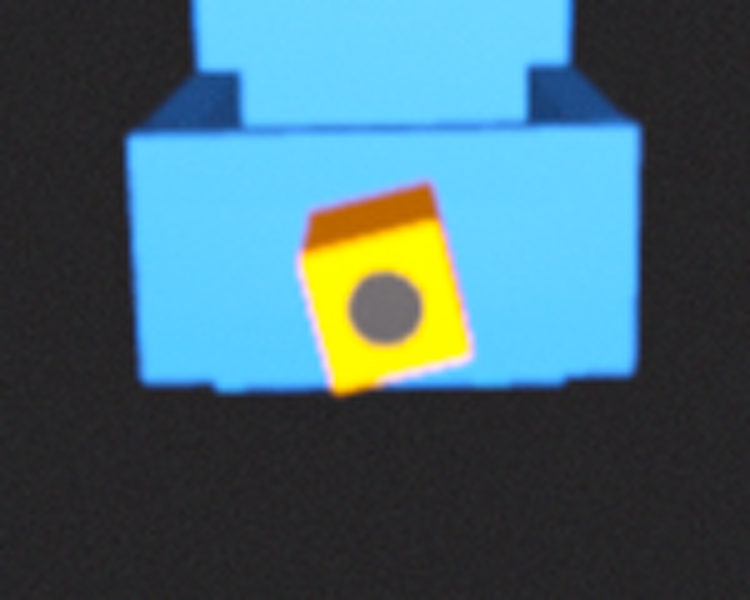

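The crop shows the orange head's top face, with corners at (303,255), (438,218), (472,355) and (337,393). It is turned about 15° to the rack.

Run:
```python
from m import *
import pickle
c=pickle.load(open("wp.pkl","rb"))
q=np.array([(303,255),(438,218),(472,355),(337,393)])/5.+[243,173]-0.4
P=plane(c,q[:,0],q[:,1],185.); print(P.round(1),P.mean(0))
R=Ro.from_euler("xyz",get_obs()["tcp_rot"]).as_matrix(); t=(P-P.mean(0))@R
for i in range(4):
    d=t[(i+1)%4]-t[i]; print(np.linalg.norm(d).round(1), np.degrees(np.arctan2(d[1],d[0])).round(1))
print(totool([*P.mean(0)[:2],147]))
```

```text
[[530.  231.5 185. ]
 [544.2 211.9 185. ]
 [523.3 197.7 185. ]
 [508.6 217.6 185. ]] [526.51584102 214.68247303 185.        ]
24.2 74.4
25.2 165.8
24.8 -106.4
25.6 -12.9
[-2.80154874e-01 -3.79637800e-03  1.73896895e+02]
```

```bash
python3 -m handwheel '[[[0,0,-8],[0,0,0.02],0.5],[[0,0,-14.8],[0,0,0.05],0.5],[[0,0,-14.8],[0,0,0.09],0.5],[[0,0,-14.8],[0,0,0.12],0.5],[[0,0,-14.8],[0,0,0.12],0.5],[[0,0,-14.8],[0,0,0.12],0.5],[[0,0,-14.8],[0,0,0.12],0.5],[[0,0,-14.8],[0,0,0.12],0.5]]'
python3 - <<'E'
from m import *
c=capture("wrist"); x,y=proj(c,[526.5,214.7,185]).astype(int); print(x,y); save("wp2",cv2.resize(c["image"][max(0,y-120):y+120,x-160:x+160],None,fx=2.5,fy=2.5))
E
```

```text
time: 3.45
tool_pos: [527.6, 216.7, 202.8]
tcp_rot: [3.14, -0.004, 0.61]
contact_force: [0.3, 0.0, -0.4]
grip_width: 46.0
finger_force: 0.0
322 288
```

View pics/wp2.png

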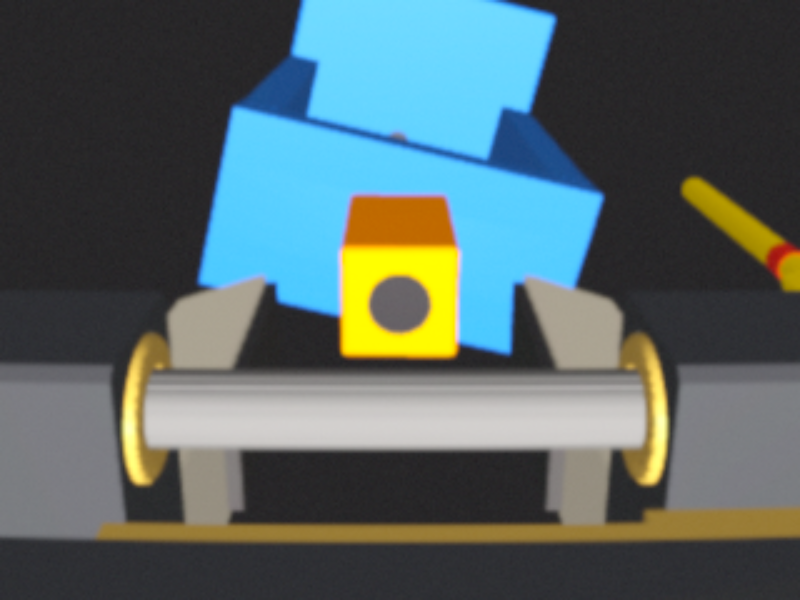

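The head sits centred and square between the fingers, at (399,303). Next I'll descend and then close in small steps, watching the force.

```bash
python3 -m handwheel '[[[0,0,0],[0,0,0.03],0.5],[[0,0,0],[0,0,0.056],0.5],[[0,0,0],[0,0,0.056],0.35],[[0,0,0],[0,0,0.056],0.32],[[0,0,0],[0,0,0.056],0.30],[[0,0,0],[0,0,0.056],0.30],[[0,0,0],[0,0,0.056],0.29],[[0,0,0],[0,0,0.056],0.29],[[0,0,0],[0,0,0.056],0.29]]'
```

```text
time: 4.4
tool_pos: [526.8, 216.7, 145.1]
tcp_rot: [3.141, -0.001, 0.61]
contact_force: [1.4, -1.0, 0.4]
grip_width: 26.4
finger_force: 0.5
```

```bash
python3 -m handwheel '[[[0,0,0],[0,0,0],0.286],[[0,0,0],[0,0,0],0.284],[[0,0,0],[0,0,0],0.284],[[0,0,0],[0,0,0],0.284]]'
```

```text
time: 4.8
tool_pos: [526.6, 216.7, 144.7]
tcp_rot: [3.141, 0.0, 0.61]
contact_force: [1.2, -0.7, 0.4]
grip_width: 26.2
finger_force: 0.6
```

```bash
python3 -m handwheel '[[[0,0,0],[0,0,0],0.280],[[0,0,0],[0,0,0],0.280],[[0,0,0],[0,0,0],0.280]]'
```

```text
time: 5.1
tool_pos: [526.6, 216.7, 144.6]
tcp_rot: [3.142, 0.0, 0.61]
contact_force: [0.5, -0.6, 0.8]
grip_width: 25.8
finger_force: 19.0
```

That reads 19 N, which is over the limit, so I'm easing off.

```bash
python3 -m handwheel '[[[0,0,0],[0,0,0],0.282],[[0,0,0],[0,0,0],0.282]]'
```

```text
time: 5.3
tool_pos: [526.6, 216.7, 144.7]
tcp_rot: [3.142, 0.0, 0.61]
contact_force: [0.1, -0.4, -0.1]
grip_width: 26.4
finger_force: 7.1
```

```bash
python3 -m handwheel '[[[0,0,0],[0,0,0],0.2814],[[0,0,0],[0,0,0],0.2814]]'; python3 -c "
from h import *
print(get_obs()['finger_force'])"
```

```text
time: 5.5
tool_pos: [526.5, 216.7, 144.6]
tcp_rot: [3.142, 0.0, 0.61]
contact_force: [1.6, -0.4, 0.5]
grip_width: 26.1
finger_force: 10.7
10.671310722827911
```

```bash
python3 -m handwheel '[[[0,0,0],[0,0,-0.005],0.2814],[[0,0,0],[0,0,-0.015],0.2814],[[0,0,0],[0,0,-0.03],0.2814],[[0,0,0],[0,0,-0.045],0.2814],[[0,0,0],[0,0,-0.06],0.2814],[[0,0,0],[0,0,-0.075],0.2814],[[0,0,0],[0,0,-0.09],0.2814],[[0,0,0],[0,0,-0.105],0.2814],[[0,0,0],[0,0,-0.12],0.2814],[[0,0,0],[0,0,-0.135],0.2814],[[0,0,0],[0,0,-0.15],0.2814],[[0,0,0],[0,0,-0.16],0.2814]]'
python3 -m handwheel '[[[0,0,0],[0,0,0],0.2814],[[0,0,0],[0,0,0],0.2814],[[0,0,0],[0,0,0],0.2814]]'
python3 - <<'E'
from m import *
c=capture("scene"); o=get_obs(); p=proj(c,o["tool_pos"]); x,y=p.astype(int); print(p,totool([481,-176,o["tool_pos"][2]]),o["tcp_rot"])
save("lift",cv2.resize(c["image"][y-60:y+90,x-100:x+100],None,fx=4,fy=4,interpolation=cv2.INTER_CUBIC))
E
```

```text
time: 6.7
tool_pos: [526.7, 216.9, 306.6]
tcp_rot: [3.141, -0.002, 0.61]
contact_force: [0.2, -0.4, -0.6]
grip_width: 25.6
finger_force: 10.6
time: 7.0
tool_pos: [526.2, 216.6, 303.8]
tcp_rot: [-3.141, 0.002, 0.61]
contact_force: [0.0, -0.4, -1.2]
grip_width: 25.9
finger_force: 10.6
[398.72000599 194.58531606] [-2.62052370e+02  2.95874989e+02  2.71540673e-01] [-3.14105651e+00  1.64154935e-03  6.10102496e-01]
```

View pics/lift.png

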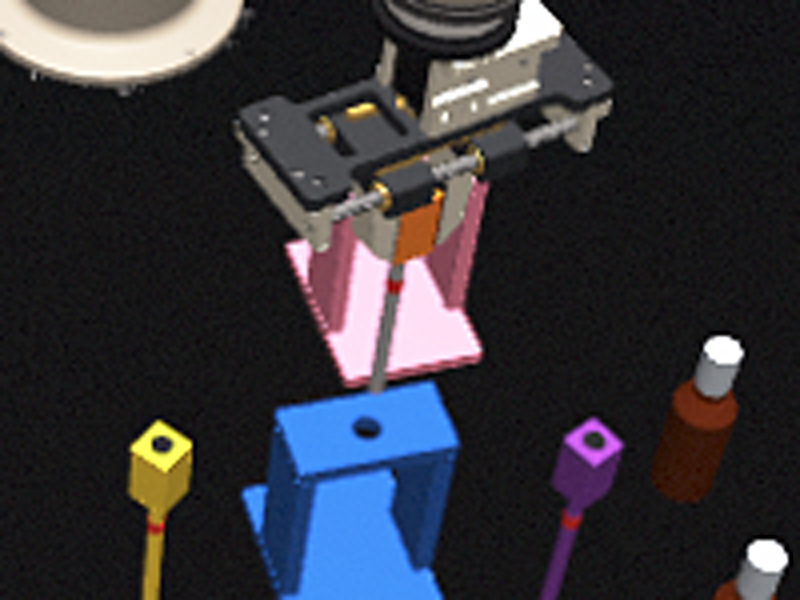

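The probe is out and hangs straight, with its rod tip about 34 mm above guide height. I'll carry it over to the guide.

```bash
python3 -m handwheel '[[[0,0,0],[-0.01,0.011,0],0.2814],[[0,0,0],[-0.03,0.034,0],0.2814],[[0,0,0],[-0.055,0.062,0],0.2814],[[0,0,0],[-0.08,0.09,0],0.2814],[[0,0,0],[-0.11,0.124,0],0.2814],[[0,0,0],[-0.14,0.158,0],0.2814],[[0,0,0],[-0.17,0.192,0],0.2814],[[0,0,0],[-0.20,0.226,0],0.2814],[[0,0,0],[-0.225,0.254,0],0.2814],[[0,0,0],[-0.245,0.277,0],0.2814],[[0,0,0],[-0.257,0.29,0],0.2814],[[0,0,0],[-0.262,0.296,0],0.2814]]'
python3 -m handwheel '[[[0,0,0],[0,0,0],0.2814],[[0,0,0],[0,0,0],0.2814],[[0,0,0],[0,0,0],0.2814],[[0,0,0],[0,0,0],0.2814]]'
python3 - <<'E'
from m import *
import pickle
o=get_obs(); X=o["tool_pos"]; im=[]
for n,w,hh in (("wrist",60,90),("scene",40,60),("side",40,60)):
    c=capture(n); pickle.dump(c,open(n+"1.pkl","wb")); x,y=proj(c,[X[0],X[1],190.]).astype(int); print(n,x,y, "tip/hole pred",proj(c,[X[0],X[1],X[2]-129.7]),proj(c,[481,-176,140.]),end=" ")
    s=c["image"][y-hh:y+hh,x-w:x+w]; im.append(cv2.resize(s,(266,399),interpolation=cv2.INTER_CUBIC)); print(s.shape)
save("tri",np.hstack(im)); print(X,o["tcp_rot"],o["finger_force"])
E
```

```text
time: 8.25
tool_pos: [480.3, -178.2, 304.3]
tcp_rot: [-3.141, 0.001, 0.607]
contact_force: [-0.5, 0.2, -1.0]
grip_width: 26.0
finger_force: 10.6
time: 8.65
tool_pos: [481.6, -175.1, 304.8]
tcp_rot: [3.142, -0.0, 0.612]
contact_force: [0.4, -0.0, 0.8]
grip_width: 25.9
finger_force: 10.6
wrist 320 239 tip/hole pred [320.12428741 235.39055307] [320.47459251 227.53990413] (180, 120, 3)
scene 232 196 tip/hole pred [232.77808686 200.84312079] [233.62015987 210.16584034] (120, 80, 3)
side 382 192 tip/hole pred [381.8292993  197.95230142] [381.61578617 210.48695391] (120, 80, 3)
[ 481.60807544 -175.07310224  304.80470719] [ 3.14152945e+00 -9.65005209e-05  6.11590065e-01] 10.631866604089737
```

View pics/tri.png

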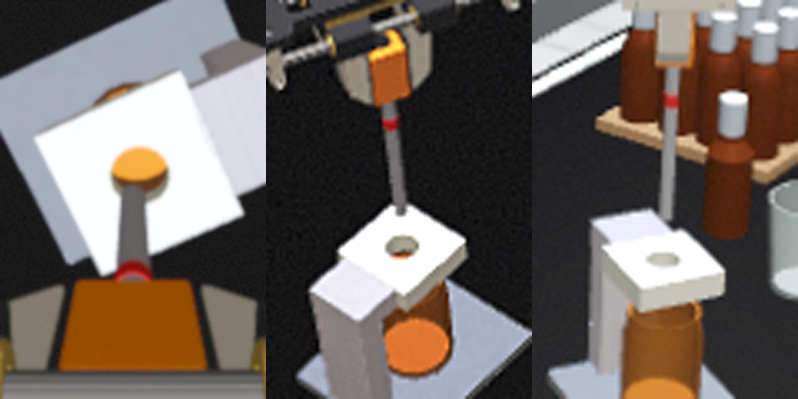

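The tri-view shows the rod above the hole. In the wrist view the tip is at (134,187) and the hole at (138,170). In the scene view the hole is at (402,245), and in the side view at (664,260). Next I'll work out the remaining offset from these same images.

```bash
cat > fit.py <<'E'
from m import *
def ell(c,g):
    u,v=proj(c,g); n=14; M=np.float32([[8,0,-8*(u-n)],[0,8,-8*(v-n)]]); G=cv2.warpAffine(c["image"].min(2),M,(16*n,16*n),flags=cv2.INTER_CUBIC)
    t=0.5*(np.percentile(G,90)+np.percentile(G[8*n-16:8*n+16,8*n-16:8*n+16],50))
    best=None
    for th in (t,0.5*t+0.5*np.percentile(G,90)):
        k,l=cv2.connectedComponents((G<th).astype(np.uint8)); i=np.bincount(l[8*n-20:8*n+20,8*n-20:8*n+20].ravel(),minlength=k)[1:].argmax()+1
        cn=max(cv2.findContours((l==i).astype(np.uint8),0,cv2.CHAIN_APPROX_NONE)[0],key=len); e=cv2.fitEllipse(cv2.convexHull(cn)); uv=np.array(e[0])/8+[u-n,v-n]
        print("  ell",uv.round(2),np.round(np.array(e[1])/8,2))
    return uv
def rodline(c,X,z0,z1):
    P=[]; g=c["image"].astype(float).mean(2)
    for z in np.arange(z0,z1,2.):
        u,v=proj(c,[X[0],X[1],z]); r=int(round(v)); x=np.arange(int(round(u))-6,int(round(u))+7); p=g[r,x]
        w=np.clip(p-np.percentile(p,30)-12,0,None); P.append(((w*x).sum()/w.sum(),r))
    P=np.array(P); k=np.polyfit(P[:,1],P[:,0],1); res=P[:,0]-np.polyval(k,P[:,1]); ok=abs(res)<1; k=np.polyfit(P[ok,1],P[ok,0],1); print("  rod",k,res.std().round(2),ok.sum()); return k
def offset(cs,X,z0,z1,g):
    A=[];b=[]
    for c in cs:
        uv=ell(c,g); k=rodline(c,X,z0,z1)
        a,d=proj(c,[*g[:2],200.]),proj(c,[*g[:2],150.]); s=(a-d)[0]/(a-d)[1]; print("  vertical slope",s)
        P=np.array(g,float); J=[(proj(c,P+e)-proj(c,P-e))/2 for e in (np.array([1.,0,0]),np.array([0,1.,0]))]
        A.append([j[0]-k[0]*j[1] for j in J]); b.append(uv[0]-np.polyval(k,uv[1]))
    print(A,b); return np.linalg.solve(A,b)
E
python3 - <<'E'
from fit import *
import pickle
cs=[pickle.load(open(n+"1.pkl","rb")) for n in ("scene","side")]
d=offset(cs,[481.6,-175.1],182,266,[481,-176,140.]); print("rod must move world",d)
o=get_obs(); print("tool",Ro.from_euler("xyz",o["tcp_rot"]).as_matrix().T@[*d,0])
# wrist
c=pickle.load(open("wrist1.pkl","rb")); hole(c,(481,-176,140.),40)
E
```

```text
ell [232.42 209.83] [ 7.36 10.24]
  ell [232.4  209.85] [ 7.93 10.74]
  rod [1.23525194e-01 2.07552936e+02] 0.09 42
  vertical slope 0.12107163942983748
  ell [381.14 209.5 ] [ 4.66 10.24]
  ell [381.12 209.56] [ 5.18 10.94]
  rod [-5.52189056e-02  3.92575783e+02] 1.72 26
  vertical slope -0.049873797992219276
[[np.float64(-0.12036828254665594), np.float64(0.38608679343239477)], [np.float64(-0.34518465176397745), np.float64(-0.21673366241712216)]] [np.float64(-1.071762983073853), np.float64(0.11242719400746637)]
rod must move world [ 1.1852506  -2.40644441]
tool [-4.09978069e-01  2.65098311e+00  4.26030201e-04]
```

```bash
python3 -m handwheel '[[[0,0,0],[0,0.002,0.01],0.2814],[[0,0,0],[0,0.0022,0.02],0.2814],[[0,0,0],[0,0.0022,0.02],0.2814],[[0,0,0],[0,0.0022,0.02],0.2814],[[0,0,0],[0,0.0022,0.02],0.2814]]'
python3 - <<'E'
from fit import *
import pickle
o=get_obs(); cs=[capture("scene"),capture("side")]; w=capture("wrist")
pickle.dump((cs,w),open("c2.pkl","wb"))
X=o["tool_pos"]; R=Ro.from_euler("xyz",o["tcp_rot"]).as_matrix()
d=offset(cs,X,X[2]-122,X[2]-40,[482,-177,140.]); print("tool",R.T@[*d,0])
x,y=proj(w,[482,-177,140.]).astype(int); print(x,y,w["cx"])
a=cv2.resize(w["image"][y-30:y+30,x-40:x+40],None,fx=8,fy=8,interpolation=cv2.INTER_CUBIC)[:480,:640]; save("w2",a)
E
```

```text
time: 9.3
tool_pos: [482.8, -177.9, 284.8]
tcp_rot: [3.141, -0.0, 0.61]
contact_force: [-0.1, 0.3, -1.1]
grip_width: 25.7
finger_force: 10.6
  ell [232.92 200.89] [24.61 30.06]
  ell [232.94 201.05] [24.92 30.12]
  rod [  0.19401057 193.13368162] 0.64 39
  vertical slope 0.12201396247490949
  ell [381.15 209.54] [ 4.59 10.33]
  ell [381.11 209.59] [ 5.21 10.93]
  rod [-2.21007961e-01  4.23479253e+02] 1.38 26
  vertical slope -0.04972525856375198
[[np.float64(-0.14149528869405903), np.float64(0.38322724802362823)], [np.float64(-0.36503703498691137), np.float64(-0.19068111779030544)]] [np.float64(0.8022811585149725), np.float64(3.95079646068433)]
tool [-9.10185763e+00 -4.41556906e+00 -2.07520503e-03]
318 231 319.5152005607736
```

View pics/w2.png

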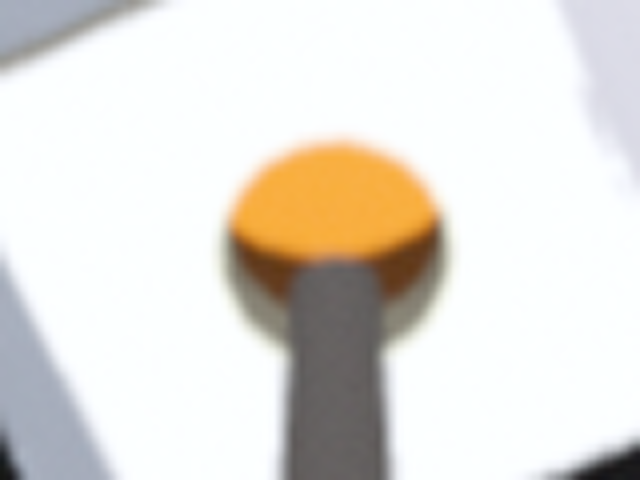

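The wrist crop shows the rod at x≈336 against the hole centre at (337,246), so the tool's y is centred. Now I'll check x using this view and the fixed cameras.

Run:
```python
from fit import *
import pickle
cs,w=pickle.load(open("c2.pkl","rb")); o=get_obs(); R=Ro.from_euler("xyz",o["tcp_rot"]).as_matrix()
f=lambda x,y:(278+(x-3.5)/8,201+(y-3.5)/8)
h=plane(w,*f(337,246),140.); X=o["tool_pos"]
for z in (153.,155.,157.): 
    t=plane(w,*f(336,258),z); e=R.T@(h-t); print("wrist",z,h.round(1),(e+[5,0,0]).round(2))
A=[];b=[]
for c,uv in zip(cs,([232.41,209.84],[381.13,209.54])):
    k=rodline(c,X,X[2]-115,X[2]-45); P=np.array([482,-177,140.])
    J=[(proj(c,P+e)-proj(c,P-e))/2 for e in np.eye(3)[:2]]; s=proj(c,P+[0,0,60])-proj(c,P); print(s[0]/s[1])
    A.append([j[0]-k[0]*j[1] for j in J]); b.append(uv[0]-np.polyval(k,uv[1]))
d=np.linalg.solve(A,b); print(b,d,"tool",(R.T@[*d,0]).round(2))
```

```text
wrist 153.0 [ 482.7 -177.7  140. ] [ 3.25  0.12 13.  ]
wrist 155.0 [ 482.7 -177.7  140. ] [ 2.76  0.12 15.  ]
wrist 157.0 [ 482.7 -177.7  140. ] [ 2.28  0.12 17.  ]
  rod [  0.2176939  188.59880008] 0.56 34
0.12211601326977051
  rod [-2.52167690e-01  4.29271461e+02] 0.82 25
-0.049835577998959595
[np.float64(-1.8696877889480845), np.float64(4.697757173842206)] [-8.59114335 -8.22929886] tool [-11.76   1.82  -0.  ]
```

Run:
```python
from fit import *
import pickle
o=get_obs(); R=Ro.from_euler("xyz",o["tcp_rot"]).as_matrix()
c1=[pickle.load(open(n+"1.pkl","rb")) for n in ("scene","side")]; c2=pickle.load(open("c2.pkl","rb"))[0]
for tag,cs,zs in (("1",c1,np.arange(186,262,3.)),("2",c2,np.arange(185,240,3.))):
  A=[];b=[]
  for c,uv in zip(cs,([232.41,209.84],[381.13,209.54])):
    P=np.array([482,-177,140.]); im=c["image"].astype(float); Q=[]
    for z in zs:
        u,v=proj(c,[482,-177,z]); r=int(round(v)); x=np.arange(int(round(u))-5,int(round(u))+6); p=im[r,x]
        wt=np.clip(p[:,2]-50,0,None) # blue channel: grey rod bright, black/brown dark
        Q.append(((wt*x).sum()/wt.sum(),r,wt.sum()))
        if tag=="1" and z in(186.,222.): print(r,x[0],p[:,2].astype(int))
    Q=np.array(Q); s=proj(c,P+[0,0,80])-proj(c,P+[0,0,40]); s=s[0]/s[1]
    kk=np.polyfit(Q[:,1],Q[:,0],1); off=np.median(Q[:,0]-s*Q[:,1]); print(tag,"slope",kk[0].round(4),s.round(4),"scatter",(Q[:,0]-s*Q[:,1]-off).std().round(2))
    J=[(proj(c,P+e)-proj(c,P-e))/2 for e in np.eye(3)[:2]]
    A.append([j[0]-s*j[1] for j in J]); b.append(uv[0]-(s*uv[1]+off))
  d=np.linalg.solve(A,b); print(tag,np.round(b,2),d.round(2),"tool",(R.T@[*d,0]).round(2))
```

```text
198 227 [ 46 131 255 255 137 103  91 201 255 189  85]
188 225 [ 26  19  21  16  94 113 112 104  53  21  21]
1 slope 0.124 0.1215 scatter 0.11
194 377 [ 94  54  39  99 141 153 148  75  41  39  40]
180 378 [ 35  39  48 128 146 153 150  56  40  41  40]
1 slope -0.0374 -0.0492 scatter 0.7
1 [-0.95 -0.09] [ 1.51 -1.98] tool [0.1  2.49 0.  ]
2 slope 0.2055 0.1215 scatter 0.68
2 slope -0.1034 -0.0492 scatter 0.41
2 [ 0.28 -0.24] [0.2  0.79] tool [ 0.62 -0.53 -0.  ]
```

The fixed cameras agree to about 0.5 mm and the wrist suggests +x by 1–2 mm. I'll apply +1 mm, descend partway with 8 mm of clearance all round, and recheck.

```bash
python3 -m handwheel '[[[0,0,0],[0.001,0,0],0.2814],[[0,0,0],[0.001,0,0.008],0.2814],[[0,0,0],[0.001,0,0.02],0.2814],[[0,0,0],[0.001,0,0.035],0.2814],[[0,0,0],[0.001,0,0.05],0.2814],[[0,0,0],[0.001,0,0.065],0.2814],[[0,0,0],[0.001,0,0.08],0.2814],[[0,0,0],[0.001,0,0.09],0.2814],[[0,0,0],[0.001,0,0.095],0.2814],[[0,0,0],[0.001,0,0.095],0.2814],[[0,0,0],[0.001,0,0.095],0.2814],[[0,0,0],[0.001,0,0.095],0.2814]]'
python3 - <<'E'
from fit import *
import pickle
o=get_obs(); X=o["tool_pos"]; cs=[capture(n) for n in ("scene","side","wrist")]; pickle.dump(cs,open("c3.pkl","wb"))
im=[]; 
for c,n in zip(cs,(20,20,40)):
    x,y=proj(c,[482.5,-177.5,148.]).astype(int); print(x,y,proj(c,[482.5,-177.5,140.]).round(1),proj(c,[482.5,-177.5,155.]).round(1))
    im.append(cv2.resize(c["image"][y-n:y+n,x-n//1:x+n],(266,266),interpolation=cv2.INTER_CUBIC))
save("ins",np.hstack(im)); print(o["moment"])
E
```

```text
time: 10.65
tool_pos: [483.9, -177.4, 190.4]
tcp_rot: [3.14, -0.001, 0.61]
contact_force: [-0.3, -0.2, -1.2]
grip_width: 26.1
finger_force: 10.6
232 208 [232.9 210.5] [232.4 206.5]
381 207 [381.4 210.1] [381.7 204.7]
319 271 [319.3 267.5] [319.3 275.8]
[-0.04654244 -0.04265864 -0.03692701]
```

View pics/ins.png

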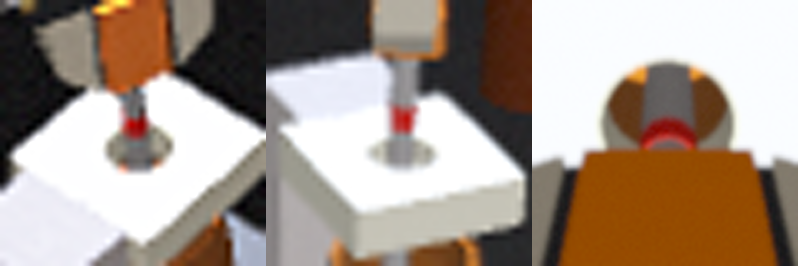

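In the insert picture the rod stands centred in the hole in all three views. In the scene view the rod is at 139 against the hole at 138.5, in the side view 403 against 402.5, and in the wrist view 669 against 668. The red band is still above the plate. I'll lower the last 15 mm and check the band and centring numerically.

```bash
python3 -m handwheel '[[[0,0,0],[0,0,0.006],0.2814],[[0,0,0],[0,0,0.012],0.2814],[[0,0,0],[0,0,0.015],0.2814],[[0,0,0],[0,0,0.015],0.2814],[[0,0,0],[0,0,0.015],0.2814],[[0,0,0],[0,0,0.015],0.2814]]'
python3 - <<'E'
from fit import *
import pickle
cs3=pickle.load(open("c3.pkl","rb")); cs=[capture(n) for n in ("scene","side","wrist")]; pickle.dump(cs,open("c4.pkl","wb"))
def red(c):
    i=c["image"].astype(int); u0,v0=proj(c,[482.5,-177.5,148.]).astype(int); s=i[v0-22:v0+22,u0-12:u0+12]
    w=np.clip(s[...,0]-2*s[...,1]-20,0,None)*(s[...,2]<1.0*s[...,0])*(s[...,1]<s[...,2]+25); v,u=np.mgrid[v0-22:v0+22,u0-12:u0+12]
    rows=w.sum(1); print("   rows",[(v0-22+k,int(r)) for k,r in enumerate(rows) if r>20]); return (w*u).sum()/w.sum(),(w*v).sum()/w.sum()
for n,a,b in zip(("scene","side"),cs3,cs):
    for t,c in (("before",a),("now",b)):
        print(n,t,np.round(red(c),2),"pred z140,155",proj(c,[482.5,-177.5,140.]).round(2),proj(c,[482.5,-177.5,155.]).round(2))
for c,r in ((cs3[0],210),(cs3[1],210),(cs[0],210),(cs[1],210)):
    u=int(proj(c,[482.5,-177.5,140.])[0]); print(u-9,c["image"][r,u-9:u+10].tolist())
o=get_obs(); print(o["tool_pos"],o["finger_force"],o["contact_force"])
E
```

```text
time: 11.4
tool_pos: [483.7, -177.3, 174.9]
tcp_rot: [3.141, -0.0, 0.61]
contact_force: [0.1, 0.2, 0.1]
grip_width: 25.8
finger_force: 10.6
   rows [(np.int64(206), 316), (np.int64(207), 251), (np.int64(208), 36)]
scene before [231.96 206.54] pred z140,155 [232.91 210.55] [232.41 206.51]
   rows [(np.int64(210), 293), (np.int64(211), 263), (np.int64(212), 75)]
scene now [232.61 210.65] pred z140,155 [232.91 210.55] [232.41 206.51]
   rows [(np.int64(204), 201), (np.int64(205), 190), (np.int64(206), 42)]
side before [381.31 204.63] pred z140,155 [381.45 210.07] [381.71 204.73]
   rows [(np.int64(209), 243), (np.int64(210), 230), (np.int64(211), 66)]
side now [381.01 209.67] pred z140,155 [381.45 210.07] [381.71 204.73]
223 [[254, 254, 255], [254, 254, 255], [254, 255, 255], [255, 255, 255], [237, 236, 231], [146, 140, 126], [144, 139, 123], [141, 137, 125], [115, 113, 110], [111, 107, 109], [107, 103, 104], [121, 118, 112], [161, 153, 139], [160, 153, 137], [145, 140, 126], [255, 255, 255], [255, 255, 255], [254, 254, 255], [254, 254, 255]]
372 [[255, 255, 255], [255, 255, 255], [255,
[... 324 characters left out ...]
254, 255, 255], [255, 255, 255], [237, 235, 231], [149, 143, 129], [141, 140, 125], [134, 102, 90], [191, 44, 38], [155, 40, 36], [152, 27, 25], [131, 17, 15], [158, 153, 136], [157, 154, 138], [144, 140, 126], [255, 255, 255], [255, 255, 255], [254, 254, 255], [254, 254, 255]]
372 [[255, 255, 255], [255, 255, 255], [255, 255, 255], [255, 255, 255], [220, 223, 224], [193, 192, 184], [195, 193, 181], [171, 110, 101], [180, 42, 39], [188, 45, 39], [186, 45, 41], [178, 145, 135], [179, 173, 162], [168, 166, 154], [213, 214, 211], [255, 255, 255], [255, 255, 255], [255, 255, 255], [255, 255, 255]]
[ 483.61500614 -177.27586208  174.88588282] 10.63077986240387 [-0.05759495  0.40635258  0.08404495]
```

The band is level with the top face to within about 1 mm, and the centring is within about 0.7 mm. I'll make one small trim, settle and hand in.

```bash
python3 -m handwheel '[[[0,0,0],[-0.0003,-0.0004,0.0005],0.2814],[[0,0,0],[-0.0003,-0.0004,0.0005],0.2814],[[0,0,0],[-0.0003,-0.0004,0.0005],0.2814],[[0,0,0],[-0.0003,-0.0004,0.0005],0.2814],[[0,0,0],[-0.0003,-0.0004,0.0005],0.2814],[[0,0,0],[-0.0003,-0.0004,0.0005],0.2814],[[0,0,0],[-0.0003,-0.0004,0.0005],0.2814],[[0,0,0],[-0.0003,-0.0004,0.0005],0.2814]]' && python3 -c "
from plant import close_job
print(close_job())"
```

```text
time: 12.35
tool_pos: [483.1, -177.1, 174.2]
tcp_rot: [3.141, 0.0, 0.61]
contact_force: [-0.4, -0.1, -0.4]
grip_width: 25.8
finger_force: 10.6
the job is handed in; nothing more can be done
None
```

The job is handed in at 12.35 s: the probe is held upright and centred in the guide hole, with the red band level with the top face (both to within about 1 mm by my measurement), and the grip is 10.6 N, though it briefly read 19 N while closing on the head, above the 15 N limit.

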